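Grease a trailer hub on its indexing stand

TASK

First turn the hub stand's turntable by its upright handle one click counter-clockwise (seen from above), and no further, so that it rests in the next position, with the hub's slanted grease nipple brought round towards the board. Then pick up the push-type grease coupler from the board, press it squarely onto the nipple until it snaps, and finish while still gripping it and pushing it firmly home against its spring; do not let go. Leave the other things on the bench where they are.

Things in the scene. Friction and masses are not known exactly. Their poses are not given: they have to be found in the camera images.
- turntable (a joint): angle of the turntable (rad), growing counter-clockwise seen from above. A detent holds it at 0 (where it starts, within 0.03), 1.047 (the next position) and 2.094. It takes about 0.5 N m (5 N at the handle) to leave a position; past half way it pulls itself into the next one, and settles within 0.03
- turntable_axis (a point): centre of the turntable's upper face (a steel disc 240 mm in diameter, 38 mm above the bench), on its vertical axis. A dark trailer hub stands in its middle: flange 150 mm in diameter with five studs up to 32 mm above the disc, body 100 mm in diameter, sloping shoulder, highest point 114 mm above the disc
- handle (a point): the turntable's upright round aluminium handle, 18 mm in diameter, fixed to the disc 105 mm from its axis; the point is on the handle's centre line, 55 mm above the disc's upper face; its top is 30 mm higher, and its 26 mm wide foot reaches to 10 mm above the disc. It moves with the turntable
- nipple (a point): the steel grease nipple on the hub's shoulder, tilted 25 degrees from vertical, outwards from the turntable's axis. The point is at its foot, z points out along it. A 9 mm stem, then a cone-nosed head 15 mm in diameter from 21 to 34 mm along z (tip at 34 mm). It moves with the turntable; in the next position it leans towards the robot and the board. The shoulder around its foot is square to it
- coupler: push-type grease coupler, mouth down on the board: a dark bell 36 mm in diameter and 36 mm high, below a round steel neck 24 mm in diameter from 36 to 92 mm; 97 mm high in all, 0.3 kg. Origin at the centre of its mouth (underside), z up along the tool. Mouth 26 mm wide for 4 mm, then a 20 mm bore with two sprung jaws 6 mm inside the mouth and a plunger whose face is 16 mm inside
- coupler_center (a point): the coupler's centre line, 50 mm above its mouth (on the neck, 14 mm above the bell's flat top, on which fingertips may rest to push)
- plunger (a joint): how far the nipple presses the coupler's sprung plunger in (m): 0 free; pushes back with 4 N at 0, 10 N at 0.008, 13 N at the stop, 0.012. Starts to move with the mouth 16 mm below the nipple's tip. Before, at about 12 mm, the jaws need 10 to 16 N to spread over the head; they snap behind it by 0.004. Held on firmly: about 0.008, mouth 24 mm below the tip; let go, it backs off to under 0.005
- board: plywood board, 150 mm (x) by 300 mm (y), 12 mm thick, on the bench; origin under its centre. The coupler, the socket and the tin stand on it in a row along y, 100 mm apart, in any order
- socket: deep steel wrench socket, upright, 28 mm wide at the foot, 22 mm above, 62 mm high; origin at the centre of its underside. On the board beside the coupler; bystander
- tin: round steel tin, 54 mm diameter, 55 mm high; origin at the centre of its underside. On the board; bystander
- glue: upright white glue bottle, 56 mm diameter, 170 mm high; origin under its centre; bystander
- offcut: flat wood offcut 50 x 160 x 22 mm; origin under its centre; bystander
- foam: white foam block 100 x 160 x 50 mm; origin under its centre; bystander
- tube: upright cardboard tube stub, 60 mm diameter, 110 mm high; origin under its centre; bystander
- screwdriver: screwdriver lying on the bench; bystander

How it is judged:
By the outcome, as a careful person would: the job done as asked, in the order asked, and still so for the second after the job is handed in, while the arm keeps its last pose, push and grip.
It also fails if it takes over 53 s, if anything falls off the work surface, if the arm or the gripper's body presses on something with over 40 N, if the wrist force passes 120 N, or if a joint passes its speed limit or range.

ROBOT

A 6-joint arm with a two-finger parallel gripper is mounted at the origin on the work surface. World frame = base frame: x ahead of the robot, y to its left, z up, the work surface at z = 0. Lengths are in m, angles in rad, forces in N, time in s.
With the tool pointing down it reaches from about 0.375 to 0.9 m from the base axis. Payload 3.1 kg.
Tool frame: the origin (TCP) lies where the fingers leave the gripper's body, on its centre line; the fingertips stand 73 mm ahead of it and the grasp point (between the pads) lies 54 mm ahead of it; z points along the fingers, y is the line along which they close (so a half turn about z gives the same grasp; the last joint's range is limited). The gripper opens to 85 mm and grips with 20 to 120 N. Pads are 22 mm wide; open, the fingers measure 114 mm over their backs; the gripper's body (76 mm by 85 mm) begins 54 mm behind the grasp point. The pads swing forward as they close: fully open they stand 13 mm farther back than shut.
Start: joints at [-1.484, 0.527, 1.433, -0, 1.181, -0.178], TCP at [0.164, -0.603, 0.304] pointing down, gripper open.
Joint ranges: [-3.08, 3.08], [-0.75, 2.2], [0.22, 2.44], [-1.43, 4.57], [0, 2.65], [-2.85, 2.85]. Speed limits (rad/s): [2.79, 2.79, 3.14, 3.14, 3.14, 3.14].

INTERFACE

Orientations are given as a unit quaternion [x, y, z, w].
In Python, from station import manip gives the robot as it stands.
- The arm moves only by the shell command python3 -m crank 'ROWS' [FORCE]. ROWS is JSON, a list of rows, each an object with "dp": the shift along the tool's x, y, z normalised to -1 to 1, where 1 is 50 cm, a list of three; "delta_rot": the turn, a rotation vector about the tool's x, y, z normalised to -1 to 1, where 1 is 2 pi rad, a list of three; "fingers": the opening, from -1 (shut) to 1 (fully open). A call has 1 to 12 rows; each row shifts and turns the commanded pose from where the row before left it, along the tool's axes as they then stand; what a row does not reach is not made up. A row lasts 1/12 s, in which the tool goes at most 41.7 mm and 7.16 degrees, less where a joint would pass 70% of its speed; a pose out of reach is approached as far as the arm can. A call with a number of a shift or a turn outside -1 to 1 is refused whole. A call with a gripper value outside its range is refused whole. The fingers move at their own pace and stop on an object; FORCE is the grip in N (left out, the last holds). Time passes only in rows, so rows that do not move let the fingers close. It gives the time, the measured TCP pose, the force, the opening and the grip force at its end, in the units of the state.
- manip.sense(): the state, without advancing time (a new reading comes with each control period).
- manip.snapshot(name): name is "scene" or "top" or "wrist"; returns (picture, depth): 480x640x3 uint8, red, green, blue; 480x640 float32, m along the optical axis (not along the pixel's ray), 0 where there is no reading.
- manip.camera_model(name): a dict with "fx", "fy", "cx", "cy" (pixels), "origin" and "attitude" of the camera in the world. Camera axes: x right, y up, looking along -z (the intrinsics and any distortion apply to the point x, -y, -z); pixel columns grow to the right and rows downward; lengths in m; the calibration is good to about 2 mm. The wrist camera is an equidistant fisheye: a pixel r from the principal point sees the ray r / f radians off the axis. A picture is of the moment at which its call begins: read the wrist's pose just before it. camera_model takes no time and is no camera call; for the wrist camera it gives the pose at the moment of the call.
- manip.sign_off(): hands the job in; it is judged then, once.
The state is a dict: "t": time; "q": joint angles; "qd": joint speeds; "tau": joint torques, N m; "tcp_pos": TCP position; "tool_rot": TCP orientation; "force": force on the tool from outside, world axes, zero at the start; "ft_torque": the same for the moment, N m; "finger_gap": opening from 0.0 (shut) to 1.0 (fully open); "gripper_force": force on a finger pad.
Only numpy, scipy, OpenCV 4.12 (cv2) and the standard library are available. Lean on these libraries where they do the work, as an engineer would, in place of code of your own. Each camera call takes 0.05 s, during which the arm holds its last target. There are 200 camera calls.

## Working session

There is one attempt and no reset: what is moved stays moved. The work goes in short steps, Python scripts to look and compute and a shell command to move; the robot and the scene stay as the last step left them, time stands still between calls to the robot, and variables do not carry over. Pictures are saved under pics/ and viewed, at most 10 in all, crops included, and the job is handed in when it is done.

```bash
mkdir -p pics; ls; python3 - <<'E'
from station import manip
import cv2,numpy as np
for n in("scene","top"):
    p,d=manip.snapshot(n); cv2.imwrite(f"pics/{n}0.png",p[:,:,::-1]); np.savez(f"{n}0.npz",p=p,d=d); print(n,manip.camera_model(n),(d>0).mean())
print(manip.sense())
E
```

```text
pics
scene {'fx': 477.3578912625233, 'fy': 477.3578912625233, 'cx': 311.01853727259186, 'cy': 234.2922741792533, 'origin': array([ 1.01661101, -0.39886333,  0.7774594 ]), 'attitude': array([0.32003848, 0.13920151, 0.35379116, 0.86777308])} 0.9959342447916667
top {'fx': 590.9920618481925, 'fy': 590.9920618481925, 'cx': 326.40037623413406, 'cy': 246.1164441746979, 'origin': array([0.42661376, 0.01385525, 1.47541115]), 'attitude': array([-0.03946181,  0.03996979,  0.71523576, -0.69662256])} 0.9961686197916667
{'t': 0.1, 'q': array([-1.48449997e+00,  5.28335824e-01,  1.43378453e+00, -1.95055409e-05,
        1.18141485e+00, -1.78471388e-01]), 'qd': array([ 0.00026347, -0.00325292, -0.00294187, -0.00058609, -0.00073809,
        0.00059226]), 'tau': array([ 3.02915569e-04, -4.43304420e+01, -1.78587019e+01, -1.53758633e-04,
        3.89072535e-03,  8.10548727e-06]), 'tcp_pos': array([ 0.16355   , -0.60269027,  0.30305102]), 'tool_rot': array([ 9.91249088e-01,  1.32001143e-01,  3.57383383e-05, -9.70660700e-04]), 'force': array([-0.03366603,  0.30682638, -0.04776421]), 'ft_torque': array([ 0.03053641, -0.07264458,  0.02510244]), 'gripper_force': 0.0, 'finger_gap': 1.0016145825447815}
```

View pics/scene0.png

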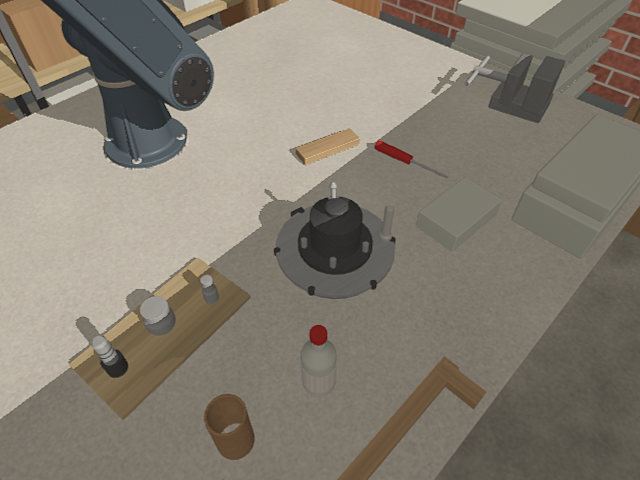

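View pics/top0.png

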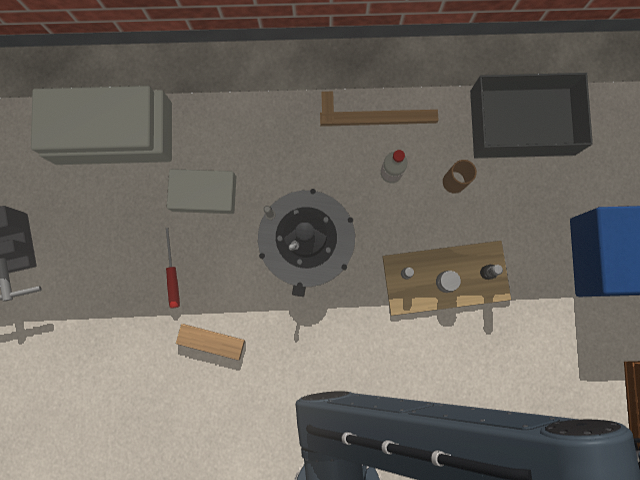

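The scene view shows the coupler at about (113,355), tin (156,315), socket (208,290), hub (337,240), nipple (333,190) and handle (388,222). In the top view, the coupler is at (491,271), hub centre (306,238), nipple (293,245) and handle (268,210).

```bash
cat > h.py <<'E'
import numpy as np,cv2
from station import manip
from scipy.spatial.transform import Rotation as R
def ray(m,u,v):
    d=np.stack([(np.asarray(u,float)-m['cx'])/m['fx'],-(np.asarray(v,float)-m['cy'])/m['fy'],-np.ones(np.shape(u))],-1)
    return R.from_quat(m['attitude']).apply(d)
def cloud(n,d):
    m=manip.camera_model(n); v,u=np.mgrid[:480,:640]
    return (m['origin']+ray(m,u.ravel(),v.ravel())*d.reshape(-1,1)).reshape(480,640,3)
def plane(n,u,v,z):
    m=manip.camera_model(n); r=ray(m,[u],[v])[0]; return m['origin']+r*(z-m['origin'][2])/r[2]
E
python3 - <<'E'
from h import *
np.set_printoptions(precision=4,suppress=True)
T=np.load('top0.npz');S=np.load('scene0.npz')
ct=cloud('top',T['d']);cs=cloud('scene',S['d'])
# disc fit
for nm,c in(('top',ct),('scene',cs)):
    m=(abs(c[...,2]-.038)<.008)&(np.hypot(c[...,0]-.45,c[...,1]-.06)<.16)
    pts=c[m]; print(nm,pts.shape, np.median(pts[:,2]))
    (x,y),r=cv2.minEnclosingCircle(pts[:,:2].astype(np.float32)*1000);print(x,y,r, pts.min(0),pts.max(0))
def show(nm,c,u0,u1,v0,v1,z0,z1):
    q=c[v0:v1,u0:u1].reshape(-1,3);q=q[(q[:,2]>z0)&(q[:,2]<z1)]
    print(nm,len(q),'mean',q.mean(0) if len(q) else'', 'med',np.median(q,0),'min',q.min(0),'max',q.max(0))
show('handle top',ct,255,282,198,222,.108,.14)
show('handle sc',cs,378,396,200,245,.07,.14)
show('nip sc',cs,326,341,178,200,.13,.25)
show('nip top',ct,280,302,236,254,.13,.25)
show('coupler top',ct,475,505,258,285,.09,.13)
show('coupler sc',cs,90,128,330,378,.06,.13)
show('tin',ct,435,465,265,298,.055,.08)
show('sock',ct,398,416,262,282,.06,.09)
show('hubtop',ct,290,325,215,250,.14,.16)
show('glue',ct,380,410,145,185,.1,.2)
show('black block',ct,290,308,280,300,.02,.2)
E
```

```text
top (1879, 3) 0.037983165819728715
564.2175903320312 60.72167205810547 109.53649139404297 [ 0.4882 -0.0488  0.0301] [0.596  0.1703 0.046 ]
scene (1147, 3) 0.037732265880325744
536.7169189453125 30.25067901611328 82.86784362792969 [ 0.4889 -0.0473  0.0314] [0.5933 0.1064 0.0457]
handle top 47 mean [0.6686 0.1462 0.1199] med [0.6682 0.1463 0.1208] min [0.6612 0.1383 0.11  ] max [0.6783 0.1536 0.1268]
handle sc 208 mean [0.6744 0.1445 0.1019] med [0.6748 0.1433 0.1038] min [0.6646 0.139  0.0715] max [0.6812 0.1557 0.1263]
nip sc 115 mean [0.5835 0.0856 0.149 ] med [0.5817 0.0872 0.1498] min [0.5719 0.0658 0.1303] max [0.6076 0.0972 0.1644]
nip top 178 mean [0.5875 0.0825 0.1412] med [0.5886 0.0824 0.1369] min [0.5684 0.0677 0.13  ] max [0.604  0.101  0.1661]
coupler top 103 mean [ 0.5151 -0.3826  0.1054] med [ 0.5148 -0.3828  0.1062] min [ 0.5034 -0.3965  0.0902] max [ 0.5269 -0.3717  0.1148]
coupler sc 419 mean [ 0.5241 -0.3829  0.0922] med [ 0.5257 -0.383   0.0962] min [ 0.5073 -0.3947  0.0603] max [ 0.5316 -0.3706  0.1126]
tin 328 mean [ 0.4944 -0.2812  0.0669] med [ 0.4942 -0.2809  0.0669] min [ 0.4726 -0.3062  0.0555] max [ 0.5182 -0.258   0.0746]
sock 73 mean [ 0.5176 -0.1832  0.0731] med [ 0.5178 -0.1835  0.0736] min [ 0.5082 -0.194   0.0606] max [ 0.5276 -0.1726  0.0792]
hubtop 334 mean [0.6074 0.0619 0.1504] med [0.6077 0.0612 0.1505] min [0.5706 0.0341 0.14  ] max [0.6366 0.0924 0.1599]
glue 434 mean [ 0.7703 -0.1551  0.1313] med [ 0.7691 -0.1542  0.1208] min [ 0.7482 -0.1833  0.1002] max [ 0.8024 -0.1307  0.1764]
black block 200 mean [0.4927 0.0809 0.0317] med [0.4951 0.0808 0.034 ] min [0.4692 0.0601 0.02  ] max [0.5084 0.1017 0.047 ]
```

```bash
python3 -m crank '[{"dp":[0.0456,-0.0394,0],"delta_rot":[0,0,0],"fingers":1},{"dp":[0.0456,-0.0394,0],"delta_rot":[0,0,0],"fingers":1},{"dp":[0.0456,-0.0394,0],"delta_rot":[0,0,0],"fingers":1},{"dp":[0.0456,-0.0394,0],"delta_rot":[0,0,0],"fingers":1},{"dp":[0.0456,-0.0394,0],"delta_rot":[0,0,0],"fingers":1},{"dp":[0.0456,-0.0394,0],"delta_rot":[0,0,0],"fingers":1},{"dp":[0.0456,-0.0394,0],"delta_rot":[0,0,0],"fingers":1},{"dp":[0.0456,-0.0394,0],"delta_rot":[0,0,0],"fingers":1},{"dp":[0.0456,-0.0394,0],"delta_rot":[0,0,0],"fingers":1},{"dp":[0.0456,-0.0394,0],"delta_rot":[0,0,0],"fingers":1},{"dp":[0.0456,-0.0394,0],"delta_rot":[0,0,0],"fingers":1},{"dp":[0.0456,-0.0394,0],"delta_rot":[0,0,0],"fingers":1}]'
python3 - <<'E'
from h import *
T=np.load('top0.npz');S=np.load('scene0.npz')
for nm,c in(('top',cloud('top',T['d'])),('scene',cloud('scene',S['d']))):
    for k in range(1):
        rr=np.hypot(c[...,0]-.607,c[...,1]-.061)
        m=((abs(c[...,2]-.038)<.003)&(rr<.135)).astype(np.uint8)
        cn,_=cv2.findContours(m,cv2.RETR_EXTERNAL,cv2.CHAIN_APPROX_NONE)
        k=max(cn,key=cv2.contourArea)[:,0]; p=c[k[:,1],k[:,0]][:,:2]
        r0=np.hypot(*(p-[.607,.061]).T);p=p[(r0>.11)&(r0<.128)]
        A=np.c_[2*p,np.ones(len(p))];s=np.linalg.lstsq(A,(p**2).sum(1),rcond=None)[0];print(nm,s[:2],np.sqrt(s[2]+s[0]**2+s[1]**2),len(p))
E
```

```text
t: 1.1
tcp_pos: [0.3662, -0.3019, 0.3037]
tool_rot: [0.991, 0.132, -0.0, -0.0]
force: [0.5, -0.5, -0.7]
finger_gap: 1.001
gripper_force: 0.0
top [0.61019606 0.06008121] 0.11690157550006956 356
scene [0.61294117 0.06092053] 0.11827040844104128 269
```

```bash
python3 -m crank '[{"dp":[0.0455,-0.0392,0],"delta_rot":[0,0,0],"fingers":1},{"dp":[0.0455,-0.0392,0],"delta_rot":[0,0,0],"fingers":1},{"dp":[0.0455,-0.0392,0],"delta_rot":[0,0,0],"fingers":1},{"dp":[0.0455,-0.0392,0],"delta_rot":[0,0,0],"fingers":1},{"dp":[0.0455,-0.0392,0],"delta_rot":[0,0,0],"fingers":1},{"dp":[0.0455,-0.0392,0],"delta_rot":[0,0,0],"fingers":1},{"dp":[0.0455,-0.0392,0],"delta_rot":[0,0,0],"fingers":1},{"dp":[0.0455,-0.0392,0],"delta_rot":[0,0,0],"fingers":1},{"dp":[0.0455,-0.0392,0],"delta_rot":[0,0,0],"fingers":1},{"dp":[0.0455,-0.0392,0],"delta_rot":[0,0,0],"fingers":1},{"dp":[0.0455,-0.0392,0],"delta_rot":[0,0,0],"fingers":1},{"dp":[0.0455,-0.0392,0],"delta_rot":[0,0,0],"fingers":1}]'
python3 -m crank '[{"dp":[0.0455,-0.0392,0],"delta_rot":[0,0,0],"fingers":1},{"dp":[0.0455,-0.0392,0],"delta_rot":[0,0,0],"fingers":1},{"dp":[0.0455,-0.0392,0],"delta_rot":[0,0,0],"fingers":1},{"dp":[0.0455,-0.0392,0],"delta_rot":[0,0,0],"fingers":1},{"dp":[0.0455,-0.0392,0],"delta_rot":[0,0,0],"fingers":1},{"dp":[0.0455,-0.0392,0],"delta_rot":[0,0,0],"fingers":1},{"dp":[0,0,0],"delta_rot":[0,0,-0.0186],"fingers":1},{"dp":[0,0,0],"delta_rot":[0,0,-0.0186],"fingers":1},{"dp":[0,0,0],"delta_rot":[0,0,-0.0186],"fingers":1},{"dp":[0,0,0],"delta_rot":[0,0,-0.0186],"fingers":1},{"dp":[0,0,0],"delta_rot":[0,0,-0.0186],"fingers":1},{"dp":[0,0,0],"delta_rot":[0,0,-0.0186],"fingers":1}]'
python3 - <<'E'
from h import *
s=manip.sense();print(s['q'],s['tcp_pos'],R.from_quat(s['tool_rot']).as_matrix())
p,d=manip.snapshot('wrist');cv2.imwrite('pics/w1.png',p[:,:,::-1])
E
```

```text
t: 2.1
tcp_pos: [0.5681, -0.0035, 0.3035]
tool_rot: [0.991, 0.132, -0.0, -0.0]
force: [0.7, -0.8, 0.9]
finger_gap: 1.001
gripper_force: 0.0
t: 3.1
tcp_pos: [0.6683, 0.1443, 0.3031]
tool_rot: [0.884, 0.467, -0.001, -0.0]
force: [0.0, 0.3, -0.7]
finger_gap: 0.999
gripper_force: 0.0
[ 4.96420096e-02  6.10673166e-01  1.27174417e+00 -2.73157281e-05
  1.26075328e+00  6.48483321e-01] [0.66832955 0.14433558 0.30312576] [[ 5.63678120e-01  8.25993037e-01 -1.57473312e-03]
 [ 8.25993964e-01 -5.63678951e-01 -1.04282606e-04]
 [-9.73780620e-04 -1.24193823e-03 -9.99998755e-01]]
```

View pics/w1.png

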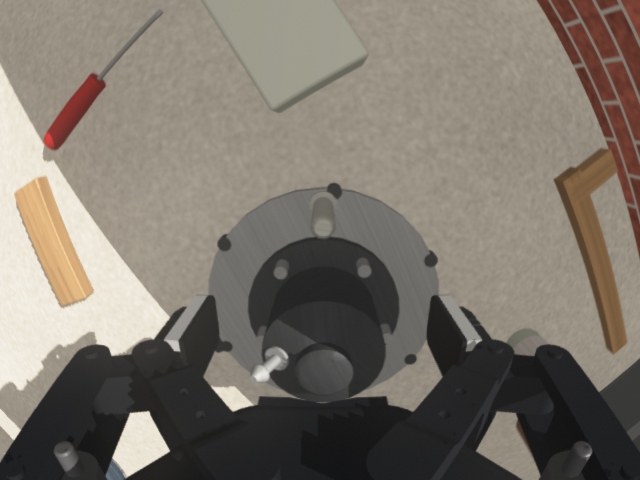

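The wrist view shows the handle at (323,213), midway between the fingers, with the hub below it and the nipple at (272,363). I'll descend and close on the handle.

```bash
python3 -m crank '[{"dp":[0.005,0,0.036],"delta_rot":[0,0,0],"fingers":1},{"dp":[0,0,0.036],"delta_rot":[0,0,0],"fingers":1},{"dp":[0,0,0.036],"delta_rot":[0,0,0],"fingers":1},{"dp":[0,0,0.036],"delta_rot":[0,0,0],"fingers":1},{"dp":[0,0,0.036],"delta_rot":[0,0,0],"fingers":0.2},{"dp":[0,0,0.036],"delta_rot":[0,0,0],"fingers":0},{"dp":[0,0,0.036],"delta_rot":[0,0,0],"fingers":-0.2},{"dp":[0,0,0.036],"delta_rot":[0,0,0],"fingers":-0.4},{"dp":[0,0,0],"delta_rot":[0,0,0],"fingers":-1},{"dp":[0,0,0],"delta_rot":[0,0,0],"fingers":-1},{"dp":[0,0,0],"delta_rot":[0,0,0],"fingers":-1},{"dp":[0,0,0],"delta_rot":[0,0,0],"fingers":-1}]' 25
python3 -m crank '[{"dp":[0,0,0],"delta_rot":[0,0,0],"fingers":-1},{"dp":[0,0,0],"delta_rot":[0,0,0],"fingers":-1},{"dp":[0,0,0],"delta_rot":[0,0,0],"fingers":-1}]'
```

```text
t: 4.15
tcp_pos: [0.6684, 0.1461, 0.1574]
tool_rot: [0.886, 0.464, -0.002, -0.001]
force: [1.1, -0.2, -20.7]
finger_gap: 0.198
gripper_force: 26.9
t: 4.4
tcp_pos: [0.6683, 0.1461, 0.1574]
tool_rot: [0.886, 0.464, -0.003, -0.001]
force: [-0.1, -0.2, -25.7]
finger_gap: 0.203
gripper_force: 26.3
```

```bash
for i in 1 ; do python3 -m crank '[{"dp":[-0.0002,-0.00916,0],"delta_rot":[0,0,-0.00694],"fingers":-1},{"dp":[-0.0002,-0.00916,0],"delta_rot":[0,0,-0.00694],"fingers":-1},{"dp":[-0.0002,-0.00916,0],"delta_rot":[0,0,-0.00694],"fingers":-1},{"dp":[-0.0002,-0.00916,0],"delta_rot":[0,0,-0.00694],"fingers":-1},{"dp":[-0.0002,-0.00916,0],"delta_rot":[0,0,-0.00694],"fingers":-1},{"dp":[-0.0002,-0.00916,0],"delta_rot":[0,0,-0.00694],"fingers":-1},{"dp":[-0.0002,-0.00916,0],"delta_rot":[0,0,-0.00694],"fingers":-1},{"dp":[-0.0002,-0.00916,0],"delta_rot":[0,0,-0.00694],"fingers":-1},{"dp":[-0.0002,-0.00916,0],"delta_rot":[0,0,-0.00694],"fingers":-1},{"dp":[-0.0002,-0.00916,0],"delta_rot":[0,0,-0.00694],"fingers":-1},{"dp":[-0.0002,-0.00916,0],"delta_rot":[0,0,-0.00694],"fingers":-1},{"dp":[-0.0002,-0.00916,0],"delta_rot":[0,0,-0.00694],"fingers":-1}]'; done
```

```text
t: 5.4
tcp_pos: [0.6174, 0.1631, 0.1574]
tool_rot: [0.734, 0.679, -0.003, -0.001]
force: [1.5, -5.5, -30.5]
finger_gap: 0.202
gripper_force: 25.9
```

```bash
python3 -m crank '[{"dp":[-0.0002,-0.00916,0],"delta_rot":[0,0,-0.00694],"fingers":-1},{"dp":[-0.0002,-0.00916,0],"delta_rot":[0,0,-0.00694],"fingers":-1},{"dp":[-0.0002,-0.00916,0],"delta_rot":[0,0,-0.00694],"fingers":-1},{"dp":[-0.0002,-0.00916,0],"delta_rot":[0,0,-0.00694],"fingers":-1},{"dp":[-0.0002,-0.00916,0],"delta_rot":[0,0,-0.00694],"fingers":-1},{"dp":[-0.0002,-0.00916,0],"delta_rot":[0,0,-0.00694],"fingers":-1},{"dp":[-0.0002,-0.00916,0],"delta_rot":[0,0,-0.00694],"fingers":-1},{"dp":[-0.0002,-0.00916,0],"delta_rot":[0,0,-0.00694],"fingers":-1},{"dp":[-0.0002,-0.00916,0],"delta_rot":[0,0,-0.00694],"fingers":-1},{"dp":[-0.0002,-0.00916,0],"delta_rot":[0,0,-0.00694],"fingers":-1},{"dp":[-0.0002,-0.00916,0],"delta_rot":[0,0,-0.00694],"fingers":-1},{"dp":[-0.0002,-0.00916,0],"delta_rot":[0,0,-0.00694],"fingers":-1}]'
python3 -m crank '[{"dp":[0,0,0],"delta_rot":[0,0,0],"fingers":-1},{"dp":[0,0,0],"delta_rot":[0,0,0],"fingers":-1},{"dp":[0,0,0],"delta_rot":[0,0,0],"fingers":-0.2},{"dp":[0,0,0],"delta_rot":[0,0,0],"fingers":0.3},{"dp":[0,0,0],"delta_rot":[0,0,0],"fingers":0.3},{"dp":[0,0,0],"delta_rot":[0,0,0],"fingers":0.3}]'
```

```text
t: 6.4
tcp_pos: [0.5656, 0.1524, 0.1576]
tool_rot: [0.534, 0.846, -0.002, 0.001]
force: [6.2, -8.0, -37.5]
finger_gap: 0.204
gripper_force: 25.2
t: 6.9
tcp_pos: [0.5675, 0.1555, 0.1632]
tool_rot: [0.535, 0.845, 0.002, 0.003]
force: [0.2, 0.2, 1.4]
finger_gap: 0.648
gripper_force: 0.0
```

```bash
python3 -m crank '[{"dp":[0,0,-0.07],"delta_rot":[0,0,0],"fingers":0.3},{"dp":[0,0,-0.07],"delta_rot":[0,0,0],"fingers":0.3},{"dp":[0,0,-0.07],"delta_rot":[0,0,0.019],"fingers":0.3},{"dp":[0,0,-0.07],"delta_rot":[0,0,0.019],"fingers":0.3},{"dp":[0,0,0],"delta_rot":[0,0,0.019],"fingers":0.3},{"dp":[0,0,0],"delta_rot":[0,0,0.019],"fingers":0.3},{"dp":[0,0,0],"delta_rot":[0,0,0.019],"fingers":0.3},{"dp":[0,0,0],"delta_rot":[0,0,0.019],"fingers":0.3},{"dp":[0,0,0],"delta_rot":[0,0,0.019],"fingers":0.3},{"dp":[0,0,0],"delta_rot":[0,0,0.019],"fingers":0.3},{"dp":[0,0,0],"delta_rot":[0,0,0.019],"fingers":0.3},{"dp":[0,0,0],"delta_rot":[0,0,0.019],"fingers":0.3}]'
python3 -m crank '[{"dp":[-0.0476,0.0366,0],"delta_rot":[0,0,0],"fingers":0.3},{"dp":[-0.0476,0.0366,0],"delta_rot":[0,0,0],"fingers":0.3},{"dp":[-0.0476,0.0366,0],"delta_rot":[0,0,0],"fingers":0.3},{"dp":[-0.0476,0.0366,0],"delta_rot":[0,0,0],"fingers":0.3},{"dp":[-0.0476,0.0366,0],"delta_rot":[0,0,0],"fingers":0.3},{"dp":[-0.0476,0.0366,0],"delta_rot":[0,0,0],"fingers":0.3},{"dp":[-0.0476,0.0366,0],"delta_rot":[0,0,0],"fingers":0.3},{"dp":[-0.0476,0.0366,0],"delta_rot":[0,0,0],"fingers":0.3},{"dp":[-0.0476,0.0366,0],"delta_rot":[0,0,0],"fingers":0.3},{"dp":[-0.0476,0.0366,0],"delta_rot":[0,0,0],"fingers":0.3},{"dp":[-0.0476,0.0366,0],"delta_rot":[0,0,0],"fingers":0.3},{"dp":[-0.0476,0.0366,0],"delta_rot":[0,0,0],"fingers":0.3}]'
python3 -m crank '[{"dp":[-0.0476,0.0366,0],"delta_rot":[0,0,0],"fingers":0.3},{"dp":[-0.0476,0.0366,0],"delta_rot":[0,0,0],"fingers":0.3},{"dp":[-0.0476,0.0366,0],"delta_rot":[0,0,0],"fingers":0.3},{"dp":[-0.0476,0.0366,0],"delta_rot":[0,0,0],"fingers":0.3},{"dp":[-0.0476,0.0366,0],"delta_rot":[0,0,0],"fingers":0.3},{"dp":[-0.0476,0.0366,0],"delta_rot":[0,0,0],"fingers":0.3},{"dp":[0,0,0],"delta_rot":[0,0,0.0194],"fingers":0.3},{"dp":[0,0,0],"delta_rot":[0,0,0.0194],"fingers":0.3},{"dp":[0,0,0],"delta_rot":[0,0,0.0194],"fingers":0.3},{"dp":[0,0,0],"delta_rot":[0,0,0.0194],"fingers":0.3}]'
python3 - <<'E'
from h import *
for n in("scene","top"):
    p,d=manip.snapshot(n); np.savez(f"{n}1.npz",p=p,d=d)
    b=(250,360,150,300) if n=='scene' else (240,370,170,310)
    cv2.imwrite(f"pics/{n}1c.png",cv2.resize(p[b[2]:b[3],b[0]:b[1],::-1],None,fx=4,fy=4,interpolation=cv2.INTER_CUBIC))
a=cv2.imread('pics/scene1c.png');b=cv2.imread('pics/top1c.png')
h=max(len(a),len(b));o=np.zeros((h,a.shape[1]+b.shape[1],3),np.uint8);o[:len(a),:a.shape[1]]=a;o[:len(b),a.shape[1]:]=b
print(o.shape);cv2.imwrite('pics/both1.png',cv2.resize(o,None,fx=.78,fy=.78))
E
```

```text
t: 7.9
tcp_pos: [0.5658, 0.1554, 0.3021]
tool_rot: [0.918, 0.396, 0.002, 0.0]
force: [-0.1, 0.2, 0.4]
finger_gap: 0.651
gripper_force: 0.0
t: 8.9
tcp_pos: [0.531, -0.205, 0.3022]
tool_rot: [0.917, 0.398, 0.001, 0.002]
force: [-0.6, -0.0, -0.0]
finger_gap: 0.649
gripper_force: 0.0
t: 9.73
tcp_pos: [0.5138, -0.3833, 0.3021]
tool_rot: [0.987, 0.162, 0.001, 0.001]
force: [-0.4, 0.0, -0.1]
finger_gap: 0.652
gripper_force: 0.0
(600, 960, 3)
```

View pics/both1.png

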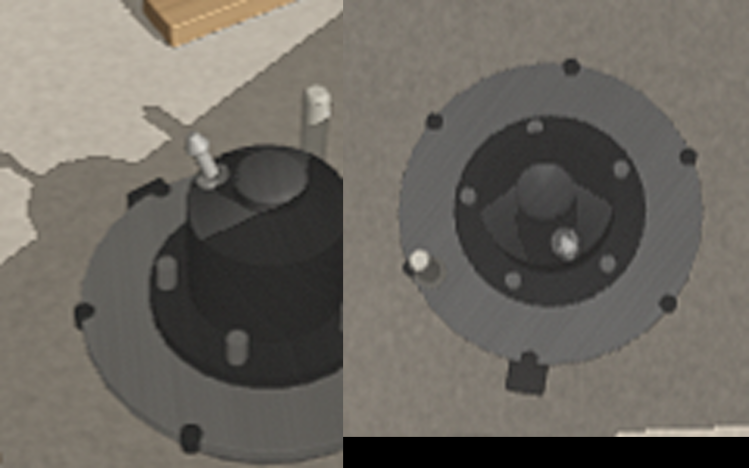

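Left crop (scene): the nipple runs from its tip near (197,138) to its foot near (211,178). Right crop (top): the nipple is at (565,243), the handle at (419,261), and a notch lines up with the pawl at (528,362), so the table is one click round.

```bash
python3 - <<'E'
from h import *
np.set_printoptions(precision=4,suppress=True)
def tri(a,b):
    (o1,d1),(o2,d2)=a,b
    A=np.zeros((3,3));y=np.zeros(3)
    for o,d in(a,b):
        d=d/np.linalg.norm(d);P=np.eye(3)-np.outer(d,d);A+=P;y+=P@o
    x=np.linalg.solve(A,y); return x,[np.linalg.norm(np.cross(x-o,d/np.linalg.norm(d))) for o,d in(a,b)]
for n,b in(('scene',(300,325,188,215)),('top',(283,308,232,258))):
    z=np.load(n+'1.npz');p=z['p'];c=cloud(n,z['d']);u0,u1,v0,v1=b
    g=p[v0:v1,u0:u1].mean(2);Z=c[v0:v1,u0:u1,2]
    print(n);print(g.astype(int)[::1,::1]) if n=='top' else None
    m=(Z>.125)&(g>110);q=c[v0:v1,u0:u1][m];k=q[q[:,2].argsort()]
    vv,uu=np.nonzero(m);print(len(k));print(k[:4],k[-6:])
    mu=q.mean(0);w=np.linalg.svd(q-mu)[2][0];w*=np.sign(w[2]);print('mean',mu,'axis',w,'tilt',np.degrees(np.arccos(w[2])),'az',np.degrees(np.arctan2(w[1],w[0])))
    print('px range',uu.min()+u0,uu.max()+u0,vv.min()+v0,vv.max()+v0)
    h=c[(c[...,2]>.112)&(c[...,2]<.128)&(np.hypot(c[...,0]-.565,c[...,1]-.155)<.025)];print('handle',h.mean(0),len(h))
E
```

```text
scene
86
[[0.5721 0.0447 0.1298]
 [0.5745 0.0422 0.1307]
 [0.5785 0.0408 0.1319]
 [0.5772 0.0421 0.1327]] [[ 0.5699  0.0447  0.1625]
 [ 0.5692  0.0429  0.1633]
 [ 0.568   0.0415  0.1635]
 [ 0.5677  0.0444  0.1638]
 [ 0.5669  0.0452  0.1652]
 [ 1.0166 -0.3989  0.7775]]
mean [0.5796 0.0397 0.157 ] axis [ 0.4947 -0.499   0.7115] tilt 44.64230768782276 az -45.24730110954896
px range 308 319 192 209
handle [0.5694 0.1541 0.1195] 63
top
[[ 50  49  51  51  51  51  49  58  58  72  71  71  65  68  71  72  73  73
   72  70  71  74  75  73  72]
 [ 48  52  52  50  50  50  59  71  70  69  70  70  63  65  70  72  73  72
   69  70  72  74  72  71  71]
 [ 48  51  51  48  50  59  69  69  68  68  68  67  64  65  69  70  70  70
   68  70  70  71  72  68  70]
 [ 51  49  51  59  59  69  67  68  67  68  66  66  62  61  67  69  68  67
   72  72  70  69  68  70  70]
 [ 49  51  58  71  67  66  66  68  66  66  65  65  65  54  60  64  66  68
   68  70  68  67  69  68  68]
 [ 52  58  68  66  67  65  67  65  66  63  64  66  66  49  55  60  67  66
   68  68  67  68  67  68  72]
 [ 54  66  68  65  66  66  67  64  
[... 1613 characters left out ...]

   50  49  52  53  52  51  52]
 [ 53  53  56  55  54  55  54  56  55  54  55  52  47  45  41  40  46  49
   46  49  50  50  49  48  44]
 [ 52  57  55  55  58  57  55  56  54  56  54  54  55  51  47  46  44  41
   43  41  43  41  42  44  44]
 [ 50  56  57  56  54  54  55  56  53  54  51  57  59  54  55  55  49  46
   47  45  44  44  42  38  41]
 [ 63  52  54  56  56  57  56  53  53  64  78  83  81  62  53  55  57  53
   55  50  51  51  48  48  50]]
0
[] []
mean [nan nan nan] axis [0. 0. 0.] tilt 90.0 az 0.0<stdin>:15: RuntimeWarning: Mean of empty slice.
  ret = um.true_divide(
Traceback (most recent call last):
ValueError: zero-size array to reduction operation minimum which has no identity
```

```bash
python3 - <<'E'
from h import *
print(manip.camera_model('wrist'))
p,d=manip.snapshot('wrist');cv2.imwrite('pics/w2.png',p[:,:,::-1]);np.savez('w2.npz',p=p,d=d)
E
```

```text
{'fx': 371.64829954431775, 'fy': 371.64829954431775, 'cx': 322.47705397876484, 'cy': 236.7182243940138, 'origin': array([ 0.58043502, -0.36137656,  0.372045  ]), 'attitude': array([-0.11464566,  0.08020473, -0.57504995,  0.80606522])}
```

View pics/w2.png

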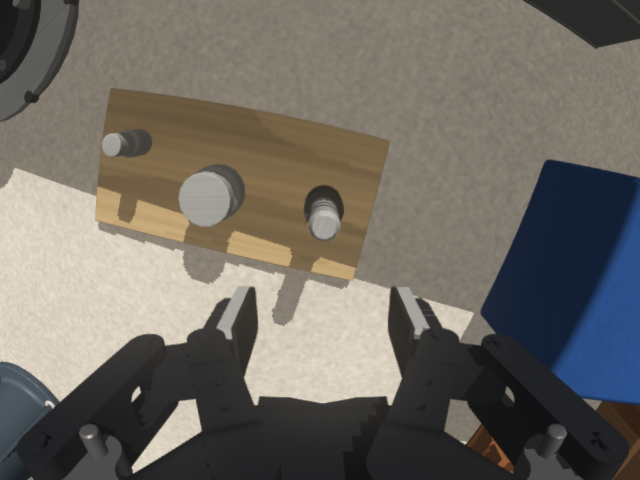

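The wrist view shows the coupler's top at about (325,222), centred between the fingers; the tin is at (207,197) and the socket at (112,145), both clear of them.

```bash
python3 - <<'E'
from h import *
np.set_printoptions(precision=4,suppress=True)
for n,b in(('scene',(300,325,188,215)),('top',(300,322,238,260))):
    z=np.load(n+'1.npz');p=z['p'];c=cloud(n,z['d']);u0,u1,v0,v1=b
    g=p[v0:v1,u0:u1].mean(2);Q=c[v0:v1,u0:u1]
    m=(Q[...,2]>.128)&(Q[...,2]<.2)&(g>(120 if n=='scene' else 85))&(np.hypot(Q[...,0]-.57,Q[...,1]-.045)<.03)
    q=Q[m];print(n,len(q))
    for lo in np.arange(.128,.17,.006):
        s=q[(q[:,2]>=lo)&(q[:,2]<lo+.006)]
        if len(s):print(len(s),s.mean(0))
    h=c[(c[...,2]>.112)&(c[...,2]<.128)&(np.hypot(c[...,0]-.565,c[...,1]-.155)<.025)];print('handle',h.mean(0),len(h))
    if n=='top': print(g.astype(int)); print((Q[...,2]*1000).astype(int))
# wrist
m=dict(np.load('w2.npz'))['d'];p=np.load('w2.npz')['p'];M=manip.camera_model('wrist')
v,u=np.mgrid[:480,:640];x=(u-M['cx'])/M['fx'];y=(v-M['cy'])/M['fy'];th=np.hypot(x,y);k=np.tan(th)/np.maximum(th,1e-9)
C=M['origin']+R.from_quat(M['attitude']).apply(np.stack([x*k,-y*k,-np.ones_like(x)],-1).reshape(-1,3)*m.reshape(-1,1));C=C.reshape(480,640,3)
q=C[185:250,295:350].reshape(-1,3)
for lo,hi in((.1,.115),(.085,.1),(.043,.053)):
    s=q[(q[:,2]>lo)&(q[:,2]<hi)];print(lo,len(s),s.mean(0),s.min(0),s.max(0))
E
```

```text
scene 77
1 [0.5823 0.0423 0.1336]
12 [0.58   0.0458 0.1365]
14 [0.5768 0.0463 0.1433]
10 [0.5745 0.0457 0.1492]
16 [0.573  0.0427 0.1559]
23 [0.5705 0.0449 0.1607]
1 [0.5669 0.0452 0.1652]
handle [0.5694 0.1541 0.1195] 63
top 60
8 [0.5773 0.0478 0.1332]
20 [0.5791 0.049  0.1362]
6 [0.5799 0.0462 0.1416]
2 [0.5754 0.0469 0.1476]
6 [0.5695 0.0464 0.1565]
14 [0.5676 0.0432 0.1608]
4 [0.5655 0.0439 0.1648]
handle [0.565  0.1544 0.1211] 45
[[ 64  67  66  67  68  67  67  65  60  58  57  48  46  53  49  67  63  64
   65  63  65  65]
 [ 55  57  61  61  63  64  62  62  49  46  49  47  50  50  51  64  63  65
   63  64  64  65]
 [ 47  49  51  56  54  53  53  52  48  45  48  52  52  49  48  62  62  63
   63  62  64  62]
 [ 49  47  48  47  47  48  47  46  49  52  48  49  49  49  50  63  62  63
   62  63  63  62]
 [ 50  50  50  48  49  50  51  49  45  54  55  55  48  47  52  60  60  60
   60  63  63  61]
 [ 50  51  49  50  51  50  49  47  64  79  78  78  71  77  56  60  62  59
   62  60  62  63]
 [ 50  50  51  51  49  50  50  62  89  95  92  93  97 116  68  55  58  61
   60  61  63  65]
 [ 51  51 
[... 3478 characters left out ...]
  89   91   91   86   79   79   71   68   62   61
    52   52   43   52   55   48   48   50]
 [  55   54   56   63   66   66   67   60   62   58   54   55   51   51
    53   49   48   48   52   51   46   46]
 [  50   49   47   54   47   52   53   51   57   48   53   55   56   47
    52   58   48   55   52   58   49   44]
 [  52   49   51   49   48   54   46   51   49   52   52   54   52   56
    47   53   48   56   52   45   52   52]]
0.1 809 [ 0.5173 -0.3848  0.1073] [ 0.5037 -0.3971  0.1   ] [ 0.5282 -0.3733  0.1109]
0.085 126 [ 0.5254 -0.3819  0.0924] [ 0.5146 -0.3957  0.0851] [ 0.5286 -0.3732  0.1   ]
0.043 505 [ 0.5226 -0.3826  0.0478] [ 0.5006 -0.403   0.0438] [ 0.534  -0.3671  0.0528]
```

```bash
python3 -m crank '[{"dp":[0.0038,0.0028,0],"delta_rot":[0,0,-0.004],"fingers":0.3},{"dp":[0,0,0.045],"delta_rot":[0,0,0],"fingers":0.3},{"dp":[0,0,0.045],"delta_rot":[0,0,0],"fingers":0.3},{"dp":[0,0,0.045],"delta_rot":[0,0,0],"fingers":0.3},{"dp":[0,0,0.045],"delta_rot":[0,0,0],"fingers":0.3},{"dp":[0,0,0.045],"delta_rot":[0,0,0],"fingers":0.3},{"dp":[0,0,0.045],"delta_rot":[0,0,0],"fingers":0.3},{"dp":[0,0,0.045],"delta_rot":[0,0,0],"fingers":0.3},{"dp":[0,0,0.03],"delta_rot":[0,0,0],"fingers":0.3},{"dp":[0,0,0.012],"delta_rot":[0,0,0],"fingers":0.3},{"dp":[0,0,0],"delta_rot":[0,0,0],"fingers":0.3}]' 60
python3 -m crank '[{"dp":[0,0,0],"delta_rot":[0,0,0],"fingers":-0.2},{"dp":[0,0,0],"delta_rot":[0,0,0],"fingers":-0.4},{"dp":[0,0,0],"delta_rot":[0,0,0],"fingers":-1},{"dp":[0,0,0],"delta_rot":[0,0,0],"fingers":-1},{"dp":[0,0,0],"delta_rot":[0,0,0],"fingers":-1},{"dp":[0,0,0],"delta_rot":[0,0,0],"fingers":-1}]'
```

```text
t: 10.8
tcp_pos: [0.5153, -0.3831, 0.12]
tool_rot: [0.984, 0.178, -0.001, -0.001]
force: [-0.6, -0.3, -0.5]
finger_gap: 0.649
gripper_force: 0.0
t: 11.3
tcp_pos: [0.5162, -0.3842, 0.1231]
tool_rot: [0.984, 0.177, 0.001, 0.001]
force: [0.7, 1.4, 6.2]
finger_gap: 0.262
gripper_force: 58.5
```

```bash
python3 -m crank '[{"dp":[0,0,-0.01],"delta_rot":[0,0,0],"fingers":-1},{"dp":[0,0,-0.03],"delta_rot":[0,0,0],"fingers":-1},{"dp":[0,0,-0.05],"delta_rot":[0,0,0],"fingers":-1},{"dp":[0,0,-0.05],"delta_rot":[0,0,0],"fingers":-1},{"dp":[0,0,-0.05],"delta_rot":[0,0,0],"fingers":-1},{"dp":[0,0,-0.05],"delta_rot":[0,0,0],"fingers":-1},{"dp":[0,0,-0.05],"delta_rot":[0,0,0],"fingers":-1},{"dp":[0,0,-0.05],"delta_rot":[0,0,0],"fingers":-1},{"dp":[0,0,-0.03],"delta_rot":[0,0,0],"fingers":-1},{"dp":[0,0,-0.01],"delta_rot":[0,0,0],"fingers":-1}]' 80
python3 -m crank '[{"dp":[0.0227,-0.0639,0],"delta_rot":[0,0,0],"fingers":-1},{"dp":[0.0227,-0.0639,0],"delta_rot":[0,0,0],"fingers":-1},{"dp":[0.0227,-0.0639,0],"delta_rot":[0,0,0],"fingers":-1},{"dp":[0.0227,-0.0639,0],"delta_rot":[0,0,0],"fingers":-1},{"dp":[0.0227,-0.0639,0],"delta_rot":[0,0,0],"fingers":-1},{"dp":[0.0227,-0.0639,0],"delta_rot":[0,0,0],"fingers":-1},{"dp":[0.0227,-0.0639,0],"delta_rot":[0,0,0],"fingers":-1},{"dp":[0.0227,-0.0639,0],"delta_rot":[0,0,0],"fingers":-1},{"dp":[0.0227,-0.0639,0],"delta_rot":[0,0,0],"fingers":-1},{"dp":[0.0227,-0.0639,0],"delta_rot":[0,0,0],"fingers":-1},{"dp":[0.0227,-0.0639,0],"delta_rot":[0,0,0],"fingers":-1},{"dp":[0.0227,-0.0639,0],"delta_rot":[0,0,0],"fingers":-1}]'
python3 -m crank '[{"dp":[0,0,0],"delta_rot":[0,0.0139,0],"fingers":-1},{"dp":[0,0,0],"delta_rot":[0,0.0139,0],"fingers":-1},{"dp":[0,0,0],"delta_rot":[0,0.0139,0],"fingers":-1},{"dp":[0,0,0],"delta_rot":[0,0.0139,0],"fingers":-1},{"dp":[0,0,0],"delta_rot":[0,0.0138,0],"fingers":-1},{"dp":[0,0,0],"delta_rot":[0,0,0],"fingers":-1},{"dp":[0,0,0],"delta_rot":[0,0,0],"fingers":-1}]'
python3 - <<'E'
from h import *
s=manip.sense();print(s['q'],s['tcp_pos'],R.from_quat(s['tool_rot']).as_matrix())
o=[]
for n in('wrist','scene','top'):
    m=manip.camera_model(n);p,d=manip.snapshot(n);np.savez(n+'3.npz',p=p,d=d,**m);o.append(p)
cv2.imwrite('pics/w3.png',o[0][:,:,::-1])
a=cv2.resize(o[1][110:250,240:380,::-1],(400,400),interpolation=2);b=cv2.resize(o[2][180:320,250:390,::-1],(400,400),interpolation=2)
cv2.imwrite('pics/st3.png',np.hstack([a,b]))
E
```

```text
t: 12.13
tcp_pos: [0.5161, -0.3843, 0.3143]
tool_rot: [0.984, 0.177, 0.001, 0.002]
force: [0.1, -0.4, -2.5]
finger_gap: 0.26
gripper_force: 78.5
t: 13.13
tcp_pos: [0.5082, 0.0248, 0.3102]
tool_rot: [0.984, 0.177, -0.001, -0.0]
force: [0.3, -0.7, -2.5]
finger_gap: 0.264
gripper_force: 78.9
t: 13.72
tcp_pos: [0.5079, 0.0231, 0.3101]
tool_rot: [0.962, 0.172, 0.21, -0.039]
force: [-0.1, 1.0, -3.7]
finger_gap: 0.265
gripper_force: 79.3
[-0.29090502  0.27629869  1.93737643  0.44733217  0.62587072  0.59966247] [0.50787596 0.02308743 0.31013435] [[ 0.85214351  0.34807868  0.3907591 ]
 [ 0.31528377 -0.93746198  0.14751674]
 [ 0.41766923 -0.00250543 -0.90859569]]
```

View pics/w3.png

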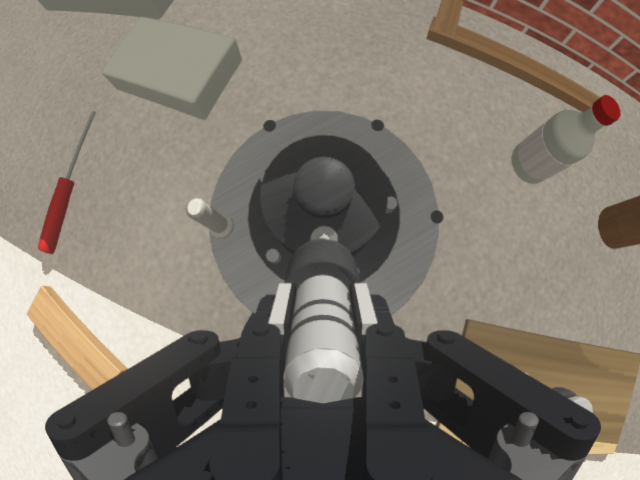

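View pics/st3.png

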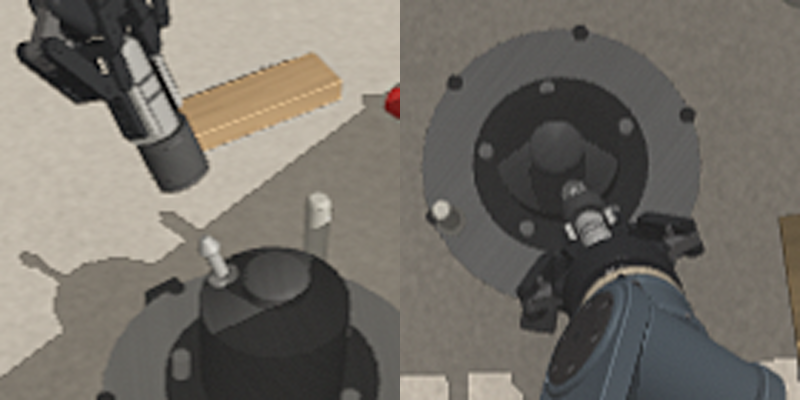

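The wrist view shows the nipple at (323,235) in line with the coupler's axis (column about 322). In the scene crop the nipple tip is at (210,243), and the bell's centre line extended passes a few pixels to its right. I'll measure the radial offset.

```bash
python3 - <<'E'
from h import *
np.set_printoptions(precision=4,suppress=True)
s=manip.sense();t=s['tcp_pos'];A=R.from_quat(s['tool_rot']).as_matrix();X,Y,Zt=A.T
m=manip.camera_model('scene');Rc=R.from_quat(m['attitude'])
def proj(P):
    c=Rc.inv().apply(P-m['origin']);return np.array([m['cx']+m['fx']*c[0]/-c[2],m['cy']-m['fy']*c[1]/-c[2]])
z=np.load('scene3.npz');c=cloud('scene',z['d']);g=z['p'].mean(2)
L=(c-t)@A
bell=((L[...,2]>.078)&(L[...,2]<.116)&(np.hypot(L[...,0],L[...,1])<.03)&(g<90))
v,u=np.nonzero(bell);r=cv2.minAreaRect(np.c_[u,v].astype(np.float32));print('bell rect',r,len(u))
print('pred bell mid',proj(t+Zt*.093),'mouth',proj(t+Zt*.111),'top',proj(t+Zt*.075))
q=L[bell];print('bell local mean',q.mean(0),'zrange',np.percentile(q[:,2],[1,99]))
nk=(L[...,2]>.02)&(L[...,2]<.073)&(np.hypot(L[...,0],L[...,1])<.02);print('neck local',L[nk].mean(0))
nip=(c[...,2]>.128)&(c[...,2]<.172)&(np.hypot(c[...,0]-.57,c[...,1]-.045)<.025)&(g>110)
v,u=np.nonzero(nip)
for vv in range(v.min(),v.max()+1):print(vv,u[v==vv].min(),u[v==vv].max(),g[vv,u[v==vv]].astype(int))
T=np.array([.5655,.0435,.166]);n=np.array([-.397,-.145,.906])
for k in(0,.0105,.0275,.034):print('nip pred',k,proj(T-n*(.034-k)))
print('px per mm tool x,y',(proj(T+X*.001)-proj(T)),(proj(T+Y*.001)-proj(T)),'tip in tool',(T-t)@A)
E
```

```text
bell rect ((301.56622314453125, 166.3472900390625), (17.675758361816406, 19.391347885131836), 62.10273361206055) 253
pred bell mid [299.9175 163.4564] mouth [304.0942 171.6343] top [295.6372 155.0757]
bell local mean [0.0067 0.0104 0.0942] zrange [0.0785 0.1099]
neck local [0.0088 0.0018 0.0471]
192 312 312 [129]
193 310 314 [113 129 174 180 139]
194 310 316 [119 176 206 181 157 127]
195 310 316 [114 158 193 208 198 185 156]
196 310 316 [111 150 177 204 214 202 165]
197 311 316 [148 171 194 217 208 156]
198 311 315 [141 161 181 191 181]
199 311 317 [130 139 142 149 169 169 134]
200 313 317 [126 165 180 185 160]
201 313 317 [112 149 173 184 168]
202 314 318 [130 164 180 187 151]
203 314 319 [112 150 173 186 172 122]
204 315 319 [127 164 180 190 155]
205 316 319 [148 176 187 151]
206 316 318 [128 164 141]
207 314 317 [122 113 112 110]
208 314 319 [119 119 119 124 136 123]
209 315 318 [118 131 156 145]
nip pred 0 [318.016  205.8094]
nip pred 0.0105 [315.8196 201.5495]
nip pred 0.0275 [312.2006 194.5305]
nip pred 0.034 [310.7958 191.8061]
px per mm tool x,y [ 0.4474 -0.0289] [-0.2241  0.3496] tip in tool [-0.0077  0.0001  0.1567]
```

```bash
python3 -m crank '[{"dp":[-0.0077,0,0],"delta_rot":[0,0,0],"fingers":-1},{"dp":[-0.0077,0,0],"delta_rot":[0,0,0],"fingers":-1},{"dp":[0,0,0.01],"delta_rot":[0,0,0],"fingers":-1},{"dp":[0,0,0.01],"delta_rot":[0,0,0],"fingers":-1},{"dp":[0,0,0.01],"delta_rot":[0,0,0],"fingers":-1},{"dp":[0,0,0.01],"delta_rot":[0,0,0],"fingers":-1},{"dp":[0,0,0.01],"delta_rot":[0,0,0],"fingers":-1},{"dp":[0,0,0.01],"delta_rot":[0,0,0],"fingers":-1},{"dp":[0,0,0.01],"delta_rot":[0,0,0],"fingers":-1},{"dp":[0,0,0],"delta_rot":[0,0,0],"fingers":-1},{"dp":[0,0,0],"delta_rot":[0,0,0],"fingers":-1}]'
python3 - <<'E'
from h import *
s=manip.sense();print(s['tcp_pos'],R.from_quat(s['tool_rot']).as_matrix()[:,2],s['force'])
o=[]
for n in('wrist','scene'):
    p,d=manip.snapshot(n);np.savez(n+'4.npz',p=p,d=d);o.append(p)
a=cv2.resize(o[1][140:240,270:370,::-1],(400,400),interpolation=2);b=cv2.resize(o[0][180:300,262:382,::-1],(400,400),interpolation=2)
cv2.imwrite('pics/sw4.png',np.hstack([a,b]))
E
```

```text
t: 14.78
tcp_pos: [0.5168, 0.0259, 0.276]
tool_rot: [0.961, 0.173, 0.213, -0.039]
force: [0.1, -0.2, -2.7]
finger_gap: 0.26
gripper_force: 79.3
[0.51682401 0.02594436 0.27600422] [ 0.39506568  0.14764204 -0.90671105] [ 0.09470243 -0.21623987 -2.70680797]
```

View pics/sw4.png

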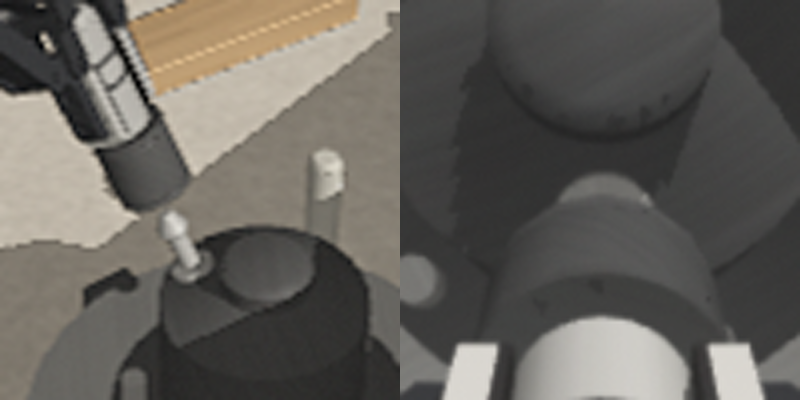

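The scene crop shows the mouth just above the nipple head (172,225). In the wrist crop the nipple collar (606) and the bell's centre (603) line up. I'll check the perpendicular offset numerically.

```bash
python3 - <<'E'
from h import *
np.set_printoptions(precision=3,suppress=True)
s=manip.sense();t=s['tcp_pos'];A=R.from_quat(s['tool_rot']).as_matrix();X,Y,Zt=A.T
m=manip.camera_model('scene');Rc=R.from_quat(m['attitude'])
def proj(P):
    c=Rc.inv().apply(P-m['origin']);return np.array([m['cx']+m['fx']*c[0]/-c[2],m['cy']-m['fy']*c[1]/-c[2]])
z=np.load('scene4.npz');c=cloud('scene',z['d']);g=z['p'].mean(2);L=(c-t)@A
a,b=proj(t+Zt*.075),proj(t+Zt*.111);d=(b-a)/np.linalg.norm(b-a);n=np.array([d[1],-d[0]])
v,u=np.mgrid[:480,:640];P=np.stack([u,v],-1)-b;al=P@d;pe=P@n
ok=(c[...,2]>.172)&(np.hypot(L[...,0],L[...,1])<.04)
for lo in range(-14,4,2):
    k=ok&(al>=lo)&(al<lo+2)&(abs(pe)<20)&(g<100);print('bell',lo,pe[k].min(),pe[k].max(),(pe[k].min()+pe[k].max())/2)
nip=(c[...,2]>.126)&(c[...,2]<.172)&(np.hypot(c[...,0]-.57,c[...,1]-.045)<.025)&(g>110)
for lo in range(0,26,2):
    k=nip&(al>=lo)&(al<lo+2)
    if k.any():print('nip',lo,pe[k].min(),pe[k].max(),(pe[k].min()+pe[k].max())/2)
T=b+0
print('perp px/mm X,Y',(proj(t+Zt*.12+X*.001)-proj(t+Zt*.12))@n,(proj(t+Zt*.12+Y*.001)-proj(t+Zt*.12))@n,'al/mm',np.linalg.norm(b-a)/36)
E
```

```text
bell -14 -8.654388461295836 9.232407060310583 0.28900929950737364
bell -12 -8.685649951243683 8.772732576291284 0.04354131252380089
bell -10 -9.145324435262982 9.201145570362737 0.02791056754987764
bell -8 -8.716911441191527 9.169884080414892 0.22648631961168242
bell -6 -8.748172931139374 9.567035584538498 0.40943132669956217
bell -4 -8.77943442108722 9.1073611005192 0.16396333971598942
bell -2 -8.810695911035065 9.535774094590654 0.3625390917777942
bell 0 -8.382282916963613 9.044838120623508 0.3312776018299477
bell 2 -6.177694966710655 7.237401674494159 0.529853353891752
nip 6 -2.2281935502240406 2.2435053301775643 0.007655889976761809
nip 8 -3.147542518262638 3.5600058023397687 0.20623164203856525
nip 10 -3.1788040082104843 3.10033131832047 -0.03923634494500705
nip 12 -2.2907165301197328 2.1809823502818726 -0.05486708991893008
nip 14 -2.321978020067578 2.1497208603340265 -0.08612857986677569
nip 16 -2.353239510015424 1.6587848863668824 -0.3472273118242708
nip 18 -1.9248265159439704 2.0871978804383353 0.08118568224718248
nip 20 -4.651611930111918 1.167848912399738 -1.74188150885609
nip 22 -4.223198936040466 -0.211174539658159 -2.217186737849312
perp px/mm X,Y 0.41081002520866083 -0.360208456976235 al/mm 0.4913517934325464
```

```bash
python3 -m crank '[{"dp":[0,0,0.008],"delta_rot":[0,0,0],"fingers":-1},{"dp":[0,0,0.008],"delta_rot":[0,0,0],"fingers":-1},{"dp":[0,0,0.008],"delta_rot":[0,0,0],"fingers":-1},{"dp":[0,0,0.008],"delta_rot":[0,0,0],"fingers":-1},{"dp":[0,0,0.004],"delta_rot":[0,0,0],"fingers":-1},{"dp":[0,0,0],"delta_rot":[0,0,0],"fingers":-1}]' 100
python3 -m crank '[{"dp":[0,0,0.004],"delta_rot":[0,0,0],"fingers":-1},{"dp":[0,0,0.004],"delta_rot":[0,0,0],"fingers":-1},{"dp":[0,0,0],"delta_rot":[0,0,0],"fingers":-1}]'
python3 -m crank '[{"dp":[0,0,0.004],"delta_rot":[0,0,0],"fingers":-1},{"dp":[0,0,0.004],"delta_rot":[0,0,0],"fingers":-1},{"dp":[0,0,0],"delta_rot":[0,0,0],"fingers":-1}]'
```

```text
t: 15.38
tcp_pos: [0.5239, 0.0286, 0.2595]
tool_rot: [0.961, 0.173, 0.212, -0.039]
force: [0.6, -0.3, -2.9]
finger_gap: 0.256
gripper_force: 97.9
t: 15.63
tcp_pos: [0.5257, 0.0289, 0.2564]
tool_rot: [0.961, 0.173, 0.213, -0.038]
force: [-0.1, -0.5, -3.7]
finger_gap: 0.26
gripper_force: 97.8
t: 15.88
tcp_pos: [0.527, 0.0295, 0.254]
tool_rot: [0.961, 0.173, 0.214, -0.038]
force: [-4.1, -2.2, 5.2]
finger_gap: 0.257
gripper_force: 98.9
```

```bash
for i in 1; do python3 -m crank '[{"dp":[0,0,0.004],"delta_rot":[0,0,0],"fingers":-1},{"dp":[0,0,0.004],"delta_rot":[0,0,0],"fingers":-1},{"dp":[0,0,0],"delta_rot":[0,0,0],"fingers":-1}]'
python3 -m crank '[{"dp":[0,0,0.004],"delta_rot":[0,0,0],"fingers":-1},{"dp":[0,0,0.004],"delta_rot":[0,0,0],"fingers":-1},{"dp":[0,0,0],"delta_rot":[0,0,0],"fingers":-1}]'; done
```

```text
t: 16.13
tcp_pos: [0.5288, 0.0302, 0.2493]
tool_rot: [0.961, 0.173, 0.213, -0.038]
force: [0.6, -0.4, -3.2]
finger_gap: 0.257
gripper_force: 98.5
t: 16.38
tcp_pos: [0.5304, 0.0308, 0.2456]
tool_rot: [0.961, 0.173, 0.213, -0.038]
force: [-2.8, -1.0, 1.4]
finger_gap: 0.255
gripper_force: 98.6
```

```bash
python3 -m crank '[{"dp":[0,0,0.004],"delta_rot":[0,0,0],"fingers":-1},{"dp":[0,0,0.004],"delta_rot":[0,0,0],"fingers":-1},{"dp":[0,0,0],"delta_rot":[0,0,0],"fingers":-1},{"dp":[0,0,0],"delta_rot":[0,0,0],"fingers":-1}]'
python3 -m crank '[{"dp":[0,0,0.004],"delta_rot":[0,0,0],"fingers":-1},{"dp":[0,0,0.003],"delta_rot":[0,0,0],"fingers":-1},{"dp":[0,0,0],"delta_rot":[0,0,0],"fingers":-1},{"dp":[0,0,0],"delta_rot":[0,0,0],"fingers":-1},{"dp":[0,0,0],"delta_rot":[0,0,0],"fingers":-1}]'
```

```text
t: 16.72
tcp_pos: [0.532, 0.0314, 0.2421]
tool_rot: [0.961, 0.173, 0.213, -0.038]
force: [-3.8, -1.7, 3.6]
finger_gap: 0.254
gripper_force: 98.8
t: 17.13
tcp_pos: [0.533, 0.0319, 0.2391]
tool_rot: [0.961, 0.173, 0.213, -0.038]
force: [-5.8, -3.8, 7.9]
finger_gap: 0.258
gripper_force: 100.0
```

```bash
for i in 1 2 3; do python3 -m crank '[{"dp":[0,0,0],"delta_rot":[0,0,0],"fingers":-1},{"dp":[0,0,0],"delta_rot":[0,0,0],"fingers":-1}]'; done
python3 - <<'E'
from h import *
o=[manip.snapshot(n)[0] for n in('scene','top')]
cv2.imwrite('pics/fin.png',np.hstack([cv2.resize(o[0][130:270,250:390,::-1],(400,400),interpolation=2),cv2.resize(o[1][180:320,240:380,::-1],(400,400),interpolation=2)]))
E
```

```text
t: 17.3
tcp_pos: [0.533, 0.0319, 0.2391]
tool_rot: [0.961, 0.173, 0.213, -0.038]
force: [-4.8, -3.2, 6.6]
finger_gap: 0.258
gripper_force: 100.0
t: 17.47
tcp_pos: [0.533, 0.0319, 0.2391]
tool_rot: [0.961, 0.173, 0.213, -0.038]
force: [-5.8, -2.6, 7.2]
finger_gap: 0.26
gripper_force: 100.0
t: 17.63
tcp_pos: [0.533, 0.0318, 0.2391]
tool_rot: [0.961, 0.173, 0.213, -0.038]
force: [-4.6, -3.2, 7.0]
finger_gap: 0.256
gripper_force: 100.0
```

View pics/fin.png

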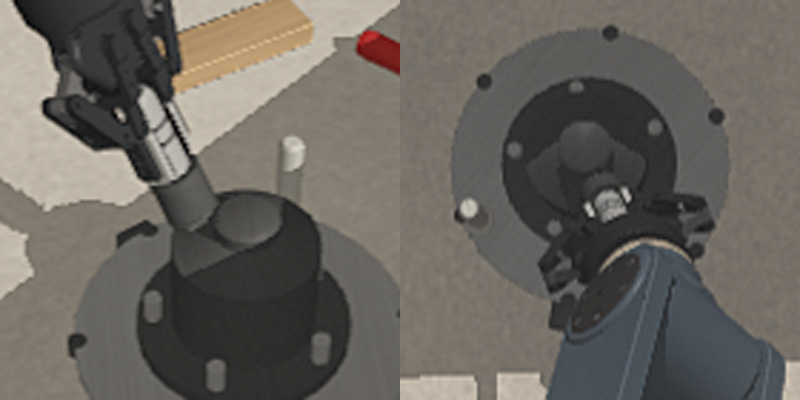

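The picture shows the bell seated square on the nipple over the shoulder, with the turntable unmoved. The axial push is about 11 N steady, which puts the plunger at roughly 8–10 mm.

```bash
python3 -c "
from station import manip
print(manip.sign_off())"
```

```text
the job is handed in; nothing more can be done
None
```

I turned the turntable one click counter-clockwise and snapped the coupler onto the nipple, then handed the job in at about 17.7 s with the coupler still gripped and pushed home at about 11 N; no verdict came back.

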